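# Read the jar warmer's air temperature through its lid slot

## Robot

A 7-joint arm with a two-finger parallel gripper is mounted at the origin on a cart in front of the work surface, level with it; the furniture and walls round the work are solid. World frame = base frame: x ahead of the robot, y to its left, z up, the work surface at z = 0. Lengths are in m, angles in degrees, forces in N, time in s.
With the tool pointing down it reaches from about 0.35 to 0.9 m from the base axis. Payload 8.1 kg.
Tool frame: the origin (TCP) lies on the mounting face of the last link; the fingertips stand 178 mm ahead of it and the grasp point (between the pads) lies env.grip_point_offset ahead of it (env.grip_point_offset is the distance from the TCP to the grasp point, in m); z points along the fingers, y is the line along which they close (so a half turn about z gives the same grasp; the last joint's range is limited). The gripper opens to 92 mm and grips with 3 to 60 N. Pads are 19 mm wide; open, the fingers measure 130 mm over their backs; the gripper's body (75 mm by 190 mm) begins 47 mm behind the grasp point.
Start: joints at [65.627, 24.895, 1.432, 90.138, -0.665, 64.973, -4.303], TCP at [0.198, -0.593, 0.405] pointing down, gripper open.
Joint ranges: [-149.89, 149.89], [-25.12, 119.58], [-72.63, 75.52], [4.76, 147.25], [-75.54, 255.54], [6.69, 114.76], [-157.13, 157.13]. Speed limits (degrees/s): [127.2, 127.2, 172.46, 172.46, 180, 180, 180].

## Interface

Orientations are given as [roll, pitch, yaw] about the fixed x, y, z axes, in that order (R = Rz(yaw) Ry(pitch) Rx(roll)).
In Python, from plant import env gives the robot as it stands.
- The arm moves only by the tool carry_out, never from a script. Its argument "commands" is a list of rows, each a list of 6 numbers: the shift along the tool's x, y, z in m, then the turn, a rotation vector about the tool's x, y, z in degrees. In form: [[x, y, z, ax, ay, az], ...]. A call has 1 to 10 rows; each row shifts and turns the commanded pose from where the row before left it, along the tool's axes as they then stand; what a row does not reach is not made up. A row lasts 1/10 s, in which the tool goes at most 50 mm and 8.59 degrees, less where a joint would pass 70% of its speed; a pose out of reach is approached as far as the arm can. A call with a gripper value outside its range is refused whole. "grip" is the opening, from 0 (shut) to 1 (fully open), set as the call begins (left out, the last holds). The fingers move at their own pace and stop on an object; the grip force is fixed at half the most. Time passes only in rows, so rows that do not move let the fingers close. It gives the time, the measured TCP pose, the force, the opening and the grip force at its end, in the units of the state.
- env.get_obs(): the state, without advancing time (a new reading comes with each control period).
- env.camera(name): name is "side" or "top"; returns a dict with "color" (400x640x3 uint8, red, green, blue), "range_z" (400x640 float32, m along the optical axis (not along the pixel's ray), 0 where there is no reading), "fx", "fy", "cx", "cy" (pixels), "position" and "attitude" of the camera in the world. Camera axes: x right, y down, z forward; pixel columns grow to the right and rows downward; lengths in m; the calibration is good to about 2 mm. A picture is of the moment at which its call begins.
- env.close_job(): hands the job in; it is judged then, once.
The state is a dict: "t": time; "q": joint angles; "dq": joint speeds; "joint_torque": joint torques, N m; "ee_pos": TCP position; "orientation": TCP orientation; "contact_force": force on the tool from outside, world axes, zero at the start; "wrist_torque": the same for the moment, N m; "gripper_width": finger opening in m; "gripper_force": force on a finger pad.
Only numpy, scipy, OpenCV 4.12 (cv2) and the standard library are available. Lean on these libraries where they do the work, as an engineer would, in place of code of your own. Each camera call takes 0.05 s, during which the arm holds its last target. There are 200 camera calls.

## Task

Before we pour, check how warm the air is in the jar warmer: slide the steel shutter on its lid fully open by the red fin, take the probe thermometer out of its stand and pass its steel stem at a slant through the narrow slot in the closed lid. Finish while holding the probe still, with its tip right in the middle of the space between the four glasses, about half-way up them, and touching nothing inside or on the warmer. Do not knock the glasses or shift the tape roll, the tin lid or the wick spool.

Things in the scene. Friction and masses are not known exactly. Their poses are not given: they have to be found in the camera images.
- warmer: jar warmer, a white closed cabinet 186 x 196 x 120 mm (x, y, z) fixed to the table; origin on the table under its centre; its front (grey panel, black dial) faces its own -x. The clear lid stays closed: 5 mm thick, top 120 mm above the table, edging 122 mm. On it, centred 36 mm behind the middle, a black round heater fan, 72 mm across, top 143 mm above the table. Inner floor at 14 mm
- warmer_slot (a point): centre of the slot in the lid, at the lid's top face (120 mm above the table), 45 mm in front of the warmer's centre; the slot goes through the lid, 34 mm long along the warmer's x and 16 mm wide along its y; axes as the warmer's
- warmer_mid (a point): point midway between the four glasses inside, straight under the warmer's centre, 57 mm above the table: hold the probe's tip here. The line from the slot to it slopes about 36 degrees from vertical, toward the warmer's +x. The glasses stand 50 mm in x and 55 mm in y either side of the centre (up to 2 mm off): the lane between them from front to back is about 42 mm wide
- shutter (a joint): slide of the shutter that covers the slot, in m: 0 shut, 0.036 fully open at its stop; it slides to the warmer's +y (left seen from its front) with about 1.5 N of friction and stays where it is left
- shutter_fin (a point): middle of the shutter's red grip fin, 34 mm along the warmer's x, 9 mm along y, 19 mm tall (about 123 to 142 mm above the table), on a steel plate 60 x 30 x 3 mm; axes as the warmer's
- stand: probe stand fixed to the table: dark round foot 84 mm across and an upright steel tube, 24 mm outside, 11 mm bore, top 133 mm above the table; origin on the table under the tube
- probe_handle (a point): middle of the probe thermometer's white handle, 24 x 16 x 78 mm (own x, y, z; z runs along the probe, away from the tip; grey display on the -x face). Below it: black collar 17 mm across, 11 mm long; straight steel stem 5 mm thick, 120 mm long; tip 170 mm below this point. Weight about 70 g. It starts upright in the stand, collar resting on the tube's top, this point about 183 mm above the table
- probe_tip (a point): the pointed lower end of the probe's stem; axes as the handle's
- probe: the probe thermometer as a whole; origin at the tip, z along the stem toward the handle
- glass_0: clear glass tumbler in the warmer, 66 mm across, 85 mm tall, front left; origin under its centre
- glass_1: same, front right
- glass_2: same, back left
- glass_3: same, back right
- tape: roll of clear tape lying flat, 66 mm across, 19 mm tall; leave it alone
- tin_lid: gold tin lid lying flat, 62 mm across, 12 mm tall; leave it alone
- spool: wooden spool of wick, 60 mm across, 50 mm tall; leave it alone
There are look-alikes about, which are no part of the job. Of the things that look like the probe, the largest one is meant.

How it is judged (in metres and radians):
On the way:
1. the shutter is slid fully open, uncovering the slot, before the stem goes in (value of joint shutter above 0.031 m and distance between probe_tip and warmer_mid above 0.06 m), for 0.2 s.
At the end, for the whole second after the job is handed in: The shutter stands at least 31 of its 36 mm open; the probe is held still in the gripper, its tip within 15 mm of the point midway between the four glasses, and it touches neither the warmer nor any glass (value of joint shutter above 0.031 m and distance between probe_tip and warmer_mid below 0.015 m and contact force between the fingers and probe above 1 N and contact force between probe and warmer below 0.1 N and contact force between probe and glass_0 below 0.1 N and contact force between probe and glass_1 below 0.1 N and contact force between probe and glass_2 below 0.1 N and contact force between probe and glass_3 below 0.1 N and linear speed of probe below 0.02 m/s); the arm keeps its last pose, push and grip.
It fails at once if a glass in the warmer is knocked out of its place (over 10 mm) (distance of any of glass_0, glass_1, glass_2, glass_3 from where it was at the start of the episode above 0.01 m).
It fails at once if the tape roll, tin lid or wick spool is shifted by over 20 mm (distance of any of tape, tin_lid, spool from where it was at the start of the episode above 0.02 m).
It also fails if it takes over 48 s, if anything falls off the work surface, if the arm or the gripper's body presses on something with over 40 N, if the wrist force passes 120 N, or if a joint passes its speed limit or range.

## Working session

There is one attempt and no reset: what is moved stays moved. The work goes in short steps, Python scripts to look and compute and a tool call to move; the robot and the scene stay as the last step left them, time stands still between calls to the robot, and variables do not carry over. Pictures are saved under pics/ and viewed, at most 10 in all, crops included, and the job is handed in when it is done.

Besides the shell and the picture viewer there is one more tool, called after "Request:" as name(argument=value, ...), one argument or row to a line, values as JSON. carry_out: Moves the arm, as the interface text tells. Its arguments: {"type":"object","properties":{"commands":{"type":"array"},"grip":{"type":"number"}},"required":["commands"]}

```bash
mkdir -p pics; ls
python3 - <<'E'
from plant import env
import cv2,numpy as np
print(env.grip_point_offset,{k:np.round(v,3).tolist() for k,v in env.get_obs().items()})
for n in("side","top"):
    c=env.camera(n);np.savez(n+'0.npz',**c)
    print(n,{k:np.round(c[k],4).tolist() for k in("fx","fy","cx","cy","position","attitude")})
    cv2.imwrite(f"pics/{n}0.png",c["color"][:,:,::-1])
E
```

```text
pics
0.1592 {'t': 0.0, 'q': [65.627, 24.936, 1.431, 90.189, -0.666, 64.972, -4.301], 'dq': [0.008, -0.071, 0.048, -0.071, 0.005, 0.037, 0.051], 'joint_torque': [-0.0, -66.785, 0.985, -31.446, -0.061, 0.043, 0.0], 'ee_pos': [0.198, -0.593, 0.404], 'orientation': [-179.912, 0.007, 18.491], 'contact_force': [-0.186, -1.029, 0.156], 'wrist_torque': [-0.016, 0.011, 0.029], 'gripper_force': 0.0, 'gripper_width': 0.092}
side {'fx': 378.2435, 'fy': 378.2435, 'cx': 320.8723, 'cy': 202.7975, 'position': [1.1788, -0.1774, 0.7843], 'attitude': [-133.9921, 0.7267, 64.2826]}
top {'fx': 363.4195, 'fy': 363.4195, 'cx': 317.7901, 'cy': 196.6682, 'position': [0.3855, 0.0788, 1.0998], 'attitude': [-168.9345, 1.1132, -88.5034]}
```

View pics/side0.png

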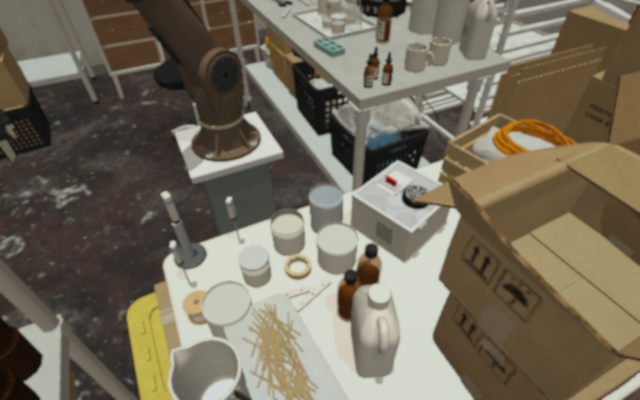

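View pics/top0.png

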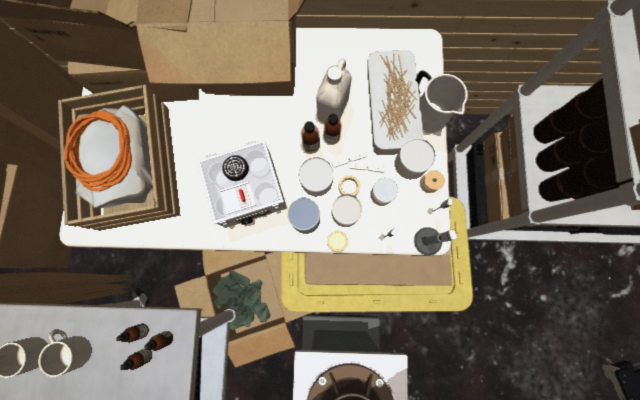

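The side view shows the stand at (185,250) with the big probe's handle at (170,207), and smaller look-alikes at (231,210) and (178,250). In the top view the warmer is at (242,183), its red fin at (242,196) and the stand at (428,240).

```bash
cat > h.py <<'E'
import numpy as np,cv2
from scipy.spatial.transform import Rotation as R
def load(n):
    return dict(np.load(n))
def rot(c): return R.from_euler('xyz',c['attitude'],degrees=True).as_matrix()
def ray(c,u,v,z):
    d=rot(c)@[(u-c['cx'])/c['fx'],(v-c['cy'])/c['fy'],1]; p=c['position']
    return p+d*(z-p[2])/d[2]
def proj(c,P):
    p=(np.asarray(P)-c['position'])@rot(c); return np.stack([c['fx']*p[...,0]/p[...,2]+c['cx'],c['fy']*p[...,1]/p[...,2]+c['cy']],-1)
def cloud(c):
    v,u=np.mgrid[:400,:640]; z=c['range_z']
    return np.stack([(u-c['cx'])/c['fx']*z,(v-c['cy'])/c['fy']*z,z],-1)@rot(c).T+c['position']
def tri(c1,a,c2,b):
    A=[];y=[]
    for c,(u,v) in((c1,a),(c2,b)):
        d=rot(c)@[(u-c['cx'])/c['fx'],(v-c['cy'])/c['fy'],1];d/=np.linalg.norm(d)
        M=np.eye(3)-np.outer(d,d);A.append(M);y.append(M@c['position'])
    A=np.vstack(A);y=np.hstack(y);x=np.linalg.lstsq(A,y,rcond=None)[0]
    return x,np.abs(A@x-y).max()
E
python3 - <<'E'
from h import *
t=load('top0.npz');s=load('side0.npz')
for n,c,box in(('top',t,(190,130,300,240)),('side',s,(340,150,460,265))):
    x0,y0,x1,y1=box
    r,g,b=[c['color'][...,i].astype(int) for i in range(3)]
    m=np.zeros((400,640),np.uint8);m[y0:y1,x0:x1]=1
    red=((r>130)&(g<80)&(b<80)&(m>0))
    v,u=np.nonzero(red);print(n,'red',u.mean(),v.mean(),len(u),u.min(),u.max(),v.min(),v.max(),cv2.minAreaRect(np.c_[u,v].astype(np.float32)))
    P=cloud(c);Q=P[red];print(' red cloud',Q.mean(0).round(3),Q[:,2].max().round(3))
    k=(P[...,2]>.112)&(P[...,2]<.130)&(m>0)
    Q=P[k];rc=cv2.minAreaRect(Q[:,:2].astype(np.float32));print(' lid',k.sum(),rc)
    k=(P[...,2]>.136)&(P[...,2]<.150)&(m>0)&~red&(r<90); Q=P[k];print(' fan',k.sum(),Q.mean(0).round(4))
    v,u=np.nonzero(k);print('  fanpx',u.mean(),v.mean())
A=cv2.resize(t['color'][130:235,190:300],None,fx=4,fy=4,interpolation=cv2.INTER_CUBIC)
B=cv2.resize(s['color'][150:255,340:460],None,fx=4,fy=4,interpolation=cv2.INTER_CUBIC)[:, :360]
cv2.imwrite('pics/a.png',np.hstack([A,B])[:,:,::-1])
A=cv2.resize(t['color'][180:280,380:470],None,fx=4,fy=4,interpolation=cv2.INTER_CUBIC)
B=cv2.resize(s['color'][180:280,150:250],None,fx=4,fy=4,interpolation=cv2.INTER_CUBIC)
cv2.imwrite('pics/b.png',np.hstack([A,B])[:,:,::-1])
E
```

```text
top red 242.0 194.89655172413794 29 240 244 190 200 ((241.9499969482422, 194.84999084472656), (10.435516357421875, 2.5298221111297607), 71.56504821777344)
 red cloud [0.573 0.307 0.141] 0.145
 lid 4264 ((0.5874063372612, 0.2885955572128296), (0.28166794776916504, 0.24267543852329254), 19.403533935546875)
 fan 244 [0.6456 0.3294 0.1422]
  fanpx 235.62704918032787 168.5860655737705
side red 390.8 179.6 20 387 395 177 183 ((391.15386962890625, 179.7307586669922), (9.922778129577637, 1.860520839691162), 29.74488067626953)
 red cloud [0.578 0.305 0.141] 0.145
 lid 3278 ((0.6089483499526978, 0.30054160952568054), (0.23062118887901306, 0.47411271929740906), 19.30550765991211)
 fan 84 [0.675  0.2833 0.1412]
  fanpx 404.8690476190476 206.48809523809524
```

View pics/a.png

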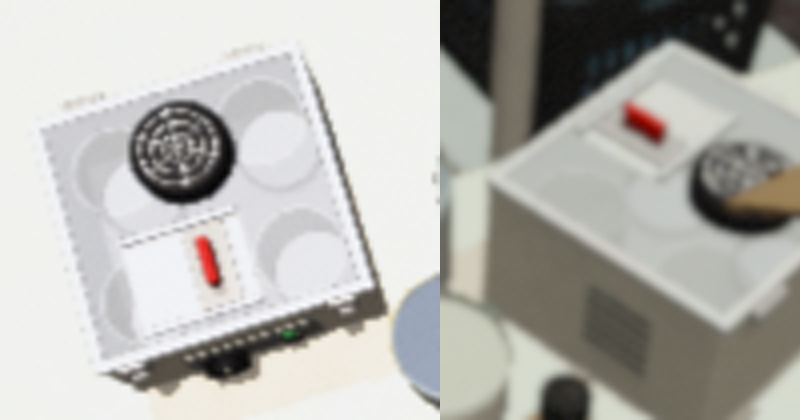

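View pics/b.png

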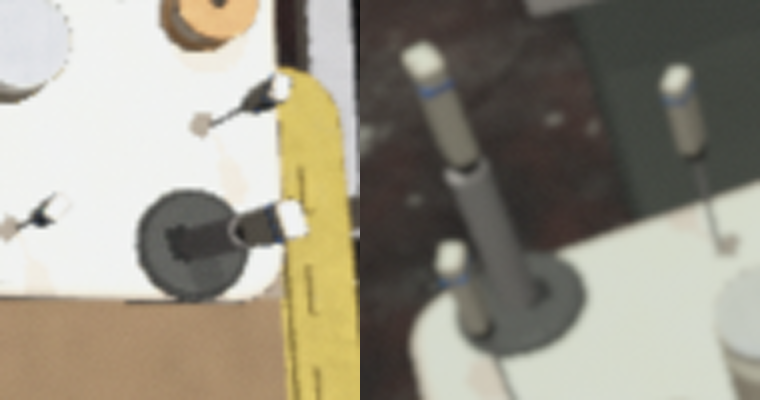

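Crop a shows the lid edging corners near (38,122), (300,45), (367,287), (102,370) and the fin at (208,262) at the slot's shut position. Crop b shows the big probe upright in the tube on the dark foot.

Run:
```python
from h import *
from scipy.optimize import least_squares
t=load('top0.npz');s=load('side0.npz')
co=[(38,122),(300,45),(367,287),(102,370)]
px=np.array([(190+(a+.5)/4-.5,130+(b+.5)/4-.5) for a,b in co])
W=np.array([ray(t,u,v,.122) for u,v in px]);print(W.round(4));c=W.mean(0)
loc=np.array([(.093,.098),(.093,-.098),(-.093,-.098),(-.093,.098)])
f=lambda p:(loc@np.array([[np.cos(p[2]),np.sin(p[2])],[-np.sin(p[2]),np.cos(p[2])]])+p[:2]-W[:,:2]).ravel()
r=least_squares(f,[c[0],c[1],.3]);print('fit',r.x,np.degrees(r.x[2]),(r.fun*1000).round(1))
print('fan',ray(t,235.63,168.6,.143),'fin',ray(t,242,194.9,.142),'fin tri',tri(t,(242,194.9),s,(390.8,179.6)))
x,y,a=r.x;w=lambda X,Y:(x+X*np.cos(a)-Y*np.sin(a),y+X*np.sin(a)+Y*np.cos(a))
print('pred fan',w(.036,0),'pred fin',w(-.045,0))
# stand: dark foot, white handle top
for n,cc,(x0,y0,x1,y1) in(('top',t,(405,220,475,262)),('side',s,(150,180,215,280))):
    P=cloud(cc)[y0:y1,x0:x1].reshape(-1,3);C=cc['color'][y0:y1,x0:x1].reshape(-1,3).astype(int)
    v,u=np.mgrid[y0:y1,x0:x1];uv=np.c_[u.ravel(),v.ravel()]
    k=(P[:,2]>.214)&(P[:,2]<.235);print(n,'htop',k.sum(),P[k].mean(0).round(4),uv[k].mean(0),cv2.minAreaRect(P[k][:,:2].astype(np.float32)))
    for lo,hi in((.15,.18),(.18,.21),(.06,.125)):
        k=(P[:,2]>lo)&(P[:,2]<hi);print('  ',lo,k.sum(),P[k].mean(0).round(4),cv2.minAreaRect(P[k][:,:2].astype(np.float32)))
    k=(P[:,2]>.004)&(P[:,2]<.03)&(C.max(1)<110);Q=P[k];print('  foot',k.sum(),cv2.minEnclosingCircle(Q[:,:2].astype(np.float32)),np.median(Q[:,2]))
```

```text
[[0.6735 0.4396 0.122 ]
 [0.7339 0.2578 0.122 ]
 [0.5608 0.2023 0.122 ]
 [0.4994 0.3802 0.122 ]]
fit [0.61689377 0.31996359 0.32320165] 18.51809022408541 [ 0.5  2.8  2.3 -1.2 -0.9 -4.8 -1.8  3.2]
fan [0.64527487 0.32917601 0.143     ] fin [0.57254187 0.30704255 0.142     ] fin tri (array([0.57362944, 0.30840764, 0.13665996]), np.float64(8.598117789149207e-05))
pred fan (np.float64(0.6510298106698985), np.float64(0.33139733990575077)) pred fin (np.float64(0.574223713319425), np.float64(0.30567141116081364))
top htop 69 [ 0.4723 -0.2235  0.2213] [451.89855072 234.2173913 ] ((0.47268182039260864, -0.22447654604911804), (0.023302435874938965, 0.01508435420691967), 17.165908813476562)
   0.15 37 [ 0.4701 -0.2181  0.1651] ((0.47022315859794617, -0.21912828087806702), (0.02439439855515957, 0.0053572687320411205), 22.354433059692383)
   0.18 41 [ 0.4711 -0.218   0.1952] ((0.47105005383491516, -0.21932923793792725), (0.024415068328380585, 0.005983097478747368), 14.952919960021973)
   0.06 59 [ 0.4701 -0.2163  0.0914] ((0.46997174620628357, -0.21786189079284668), (0.022887935861945152, 0.010007267817854881), 22.384641647338867)
  foot 455 ((0.47249937057495117, -0.22344574332237244), 0.041077252477407455) 0.010145117859494901
side htop 72 [ 0.4767 -0.2273  0.2214] [165.47222222 195.47222222] ((0.47442811727523804, -0.22815340757369995), (0.02436232380568981, 0.015298765152692795), 21.02693748474121)
   0.15 147 [ 0.519  -0.2351  0.1625] ((0.5223824977874756, -0.23551924526691437), (0.021381545811891556, 0.11069352179765701), 81.30352783203125)
   0.18 92 [ 0.4817 -0.2271  0.1951] ((0.47889620065689087, -0.22981981933116913), (0.02397923171520233, 0.013379024341702461), 61.92375946044922)
   0.06 271 [ 0.5059 -0.2324  0.0968] ((0.5225897431373596, -0.2353077232837677), (0.02320331707596779, 0.10614664852619171), 81.30408477783203)
  foot 428 ((0.4752756655216217, -0.22545912861824036), 0.04103425145149231) 0.011743692287496998
```

Request:
carry_out(
  commands=[
    [0.0257,-0.0294,0,0,0,0],
    [0.0257,-0.0294,0,0,0,0],
    [0.0257,-0.0294,0,0,0,0],
    [0.0257,-0.0294,0,0,0,0],
    [0.0257,-0.0294,0,0,0,0],
    [0.0257,-0.0294,0,0,0,0],
    [0.0257,-0.0294,0,0,0,0],
    [0.0257,-0.0294,0,0,0,0],
    [0.0257,-0.0294,0,0,0,0],
    [0.0257,-0.0294,0,0,0,0],
  ],
)

```text
t: 1.1
ee_pos: [0.3489, -0.2308, 0.4047]
orientation: [180.0, 0.0, 18.5]
contact_force: [1.1, -0.1, 0.6]
gripper_width: 0.0918
gripper_force: 0.0
```

Request:
carry_out(
  commands=[
    [0.0257,-0.0294,0,0,0,0],
    [0.0257,-0.0294,0,0,0,0],
    [0.0257,-0.0294,0,0,0,0],
    [0.0257,-0.0294,0,0,0,0],
    [0.0257,-0.0294,0,0,0,0],
    [0.0257,-0.0294,0,0,0,0],
    [0.0257,-0.0294,0,0,0,0],
    [0.0257,-0.0294,0,0,0,0],
    [0.0257,-0.0294,0,0,0,0],
    [0.0257,-0.0294,0,0,0,0],
  ],
)

```text
t: 2.1
ee_pos: [0.4995, 0.1293, 0.4044]
orientation: [180.0, 0.0, 18.5]
contact_force: [1.7, 0.3, 1.0]
gripper_width: 0.0917
gripper_force: 0.0
```

Request:
carry_out(
  commands=[
    [0.0257,-0.0294,0,0,0,0],
    [0.0257,-0.0294,0,0,0,0],
    [0.0257,-0.0294,0,0,0,0],
    [0.0257,-0.0294,0,0,0,0],
    [0.0257,-0.0294,0,0,0,0],
    [0,0,0,0,0,0],
    [0,0,0,0,0,0],
  ],
)

```text
t: 2.8
ee_pos: [0.5742, 0.3089, 0.4037]
orientation: [-180.0, 0.1, 18.6]
contact_force: [-0.3, -0.2, 0.2]
gripper_width: 0.092
gripper_force: 0.0
```

Request:
carry_out(
  commands=[
    [0,0,0.02,0,0,0],
    [0,0,0.02,0,0,0],
    [0,0,0.02,0,0,0],
    [0,0,0.015,0,0,0],
    [0,0,0.013,0,0,0],
    [0,0,0.01,0,0,0],
    [0,0,0,0,0,0],
  ],
)

```text
t: 3.5
ee_pos: [0.5743, 0.3075, 0.3054]
orientation: [180.0, 0.1, 18.5]
contact_force: [-0.5, -0.6, -0.4]
gripper_width: 0.0918
gripper_force: 0.0
```

Request:
carry_out(
  commands=[
    [0,0,0,0,0,0],
    [0,0,0,0,0,0],
    [0,0,0,0,0,0],
    [0,0,0,0,0,0],
    [0,0,0,0,0,0],
    [0,0,0,0,0,0],
    [0,0,0,0,0,0],
    [0,0,0,0,0,0],
  ],
  grip=0,
)

```text
t: 4.3
ee_pos: [0.5745, 0.3081, 0.3067]
orientation: [180.0, 0.0, 18.5]
contact_force: [0.1, 0.1, -0.1]
gripper_width: 0.032
gripper_force: 0.0
```

Request:
carry_out(
  commands=[
    [0,0,0,0,0,0],
    [0,0,0,0,0,0],
    [0,0,0,0,0,0],
    [0,0,0,0,0,0],
    [0,0,0,0,0,0],
  ],
)

```text
t: 4.8
ee_pos: [0.5745, 0.3081, 0.3067]
orientation: [180.0, -0.0, 18.5]
contact_force: [-0.8, 0.5, 0.3]
gripper_width: 0.0089
gripper_force: 30.0
```

Request:
carry_out(
  commands=[
    [0,-0.005,0,0,0,0],
    [0,-0.006,0,0,0,0],
    [0,-0.006,0,0,0,0],
    [0,-0.006,0,0,0,0],
    [0,-0.006,0,0,0,0],
    [0,-0.005,0,0,0,0],
    [0,-0.003,0,0,0,0],
    [0,0,0,0,0,0],
    [0,0,0,0,0,0],
  ],
)

```text
t: 5.7
ee_pos: [0.5633, 0.341, 0.3066]
orientation: [179.7, 0.1, 18.4]
contact_force: [-1.3, -12.0, 7.0]
gripper_width: 0.0086
gripper_force: 30.0
```

Request:
carry_out(
  commands=[
    [0,0,0,0,0,0],
    [0,0,0,0,0,0],
    [0,0,0,0,0,0],
    [0,0,0,0,0,0],
    [0,0,-0.02,0,0,0],
    [0,0,-0.03,0,0,0],
    [0,0,-0.04,0,0,0],
    [0,0,-0.04,0,0,0],
  ],
  grip=0.5,
)

```text
t: 6.5
ee_pos: [0.5625, 0.3434, 0.4379]
orientation: [-180.0, 0.0, 18.5]
contact_force: [0.2, 0.4, 0.5]
gripper_width: 0.0461
gripper_force: 0.0
```

Request:
carry_out(
  commands=[
    [-0.0176,0.0341,0,0,0,0],
    [-0.0176,0.0341,0,0,0,0],
    [-0.0176,0.0341,0,0,0,0],
    [-0.0176,0.0341,0,0,0,0],
    [-0.0176,0.0341,0,0,0,0],
    [-0.0176,0.0341,0,0,0,0],
    [-0.0176,0.0341,0,0,0,0],
    [-0.0176,0.0341,0,0,0,0],
    [-0.0176,0.0341,0,0,0,0],
    [-0.0176,0.0341,0,0,0,0],
  ],
)

```text
t: 7.5
ee_pos: [0.5036, -0.0372, 0.437]
orientation: [180.0, -0.1, 18.5]
contact_force: [0.3, -0.7, 0.6]
gripper_width: 0.0462
gripper_force: 0.0
```

Request:
carry_out(
  commands=[
    [-0.0176,0.0341,0,0,0,0],
    [-0.0176,0.0341,0,0,0,0],
    [-0.0176,0.0341,0,0,0,0],
    [-0.0176,0.0341,0,0,0,0],
    [-0.0176,0.0341,0,0,0,0],
    [0,0,0,0,0,0],
    [0,0,0,0,0,0],
  ],
)

```text
t: 8.2
ee_pos: [0.4745, -0.2262, 0.4367]
orientation: [-180.0, -0.0, 18.4]
contact_force: [0.1, 1.0, 0.4]
gripper_width: 0.046
gripper_force: 0.0
```

Run:
```python
from plant import env
from h import *
for n in("side","top"): np.savez(n+'1.npz',**env.camera(n))
t=load('top1.npz');s=load('side1.npz')
A=cv2.resize(t['color'][150:215,200:280],None,fx=8,fy=8,interpolation=cv2.INTER_CUBIC)[:,:640]
A=cv2.resize(A,(440,358))
B=cv2.resize(s['color'][150:240,340:430],None,fx=4,fy=4,interpolation=cv2.INTER_CUBIC)[:358]
C=cv2.resize(s['color'][150:260,130:330],None,fx=2,fy=2);D=cv2.resize(t['color'][180:290,350:550],None,fx=2,fy=2)
cv2.imwrite('pics/c.png',np.vstack([np.hstack([A,B]),np.hstack([C,D])])[:,:,::-1])if 0 else cv2.imwrite('pics/c.png',np.vstack([np.hstack([A,B]),np.hstack([C,D])])[:,:,::-1])
```

```text
(no output)
```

View pics/c.png

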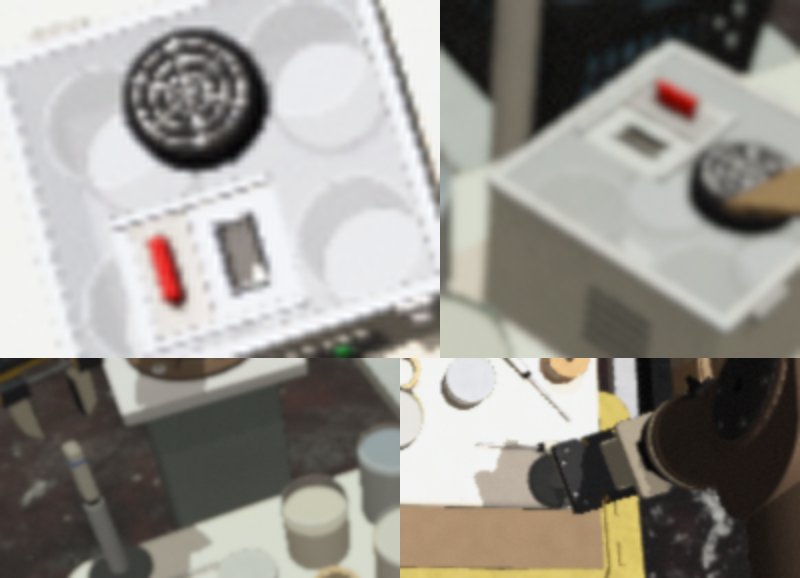

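Shutter is fully open: the slot shows in the top crop at (243,253), in the side crop at (643,142); the gripper is over the handle in the stand.

Request:
carry_out(
  commands=[
    [0,0,0.02,0,0,0],
    [0,0,0.02,0,0,0],
    [0,0,0.02,0,0,0],
    [0,0,0.014,0,0,0],
    [0,0,0.008,0,0,0],
    [0,0,0,0,0,0],
  ],
)

```text
t: 8.9
ee_pos: [0.4747, -0.2245, 0.354]
orientation: [-179.9, 0.1, 18.6]
contact_force: [0.5, 0.3, -0.2]
gripper_width: 0.046
gripper_force: 0.0
```

Request:
carry_out(
  commands=[
    [0,0,0,0,0,0],
    [0,0,0,0,0,0],
    [0,0,0,0,0,0],
    [0,0,0,0,0,0],
    [0,0,0,0,0,0],
    [0,0,0,0,0,0],
    [0,0,0,0,0,0],
  ],
  grip=0,
)

```text
t: 9.6
ee_pos: [0.4747, -0.2257, 0.3551]
orientation: [180.0, -0.0, 18.5]
contact_force: [-0.6, 0.1, 3.7]
gripper_width: 0.0162
gripper_force: 30.0
```

Run:
```python
from h import *
t=load('top1.npz');s=load('side1.npz')
for n,c,(x0,y0,x1,y1) in(('top',t,(236,186,252,206)),('side',s,(383,178,400,192))):
    g=c['color'].astype(int).sum(2)/3
    m=np.zeros_like(g,bool);m[y0:y1,x0:x1]=1
    thr=(g[m].min()+g[m].max())/2;
    r=c['color'].astype(int);m&=(g<thr)&(r[...,0]-r[...,1]<40)
    v,u=np.nonzero(m);print(n,thr,m.sum(),u.mean(),v.mean(),u.min(),u.max(),v.min(),v.max())
    print(ray(c,u.mean(),v.mean(),.1195))
u=np.array([200+(243+.5)/5.5-.5,150+(253+.5)/5.508-.5]);w=np.array([340+203/4,150+142/4])
print(u,w,ray(t,*u,.1195),ray(s,*w,.1195),tri(t,u,s,w))
```

```text
top 166.66666666666669 88 243.29545454545453 195.0681818181818 239 248 189 202
[0.57654356 0.30877893 0.1195    ]
side 146.16666666666666 54 390.7962962962963 184.38888888888889 385 399 178 188
[0.57405894 0.31058039 0.1195    ]
[243.77272727 195.52396514] [390.75 185.5 ] [0.57529081 0.30737123 0.1195    ] [0.57775784 0.30800727 0.1195    ] (array([0.57599101, 0.30851904, 0.1176664 ]), np.float64(0.0006701798605438514))
```

Request:
carry_out(
  commands=[
    [0,0,-0.01,0,0,0],
    [0,0,-0.02,0,0,0],
    [0,0,-0.025,0,0,0],
    [0,0,-0.025,0,0,0],
    [0,0,-0.025,0,0,0],
    [0,0,-0.025,0,0,0],
    [0,0,-0.025,0,0,0],
    [0,0,-0.02,0,0,0],
    [0,0,-0.015,0,0,0],
    [0,0,0,0,0,0],
  ],
)

```text
t: 10.6
ee_pos: [0.4747, -0.2255, 0.5471]
orientation: [179.9, -0.2, 18.5]
contact_force: [-0.1, 0.4, -1.0]
gripper_width: 0.0155
gripper_force: 30.0
```

Request:
carry_out(
  commands=[
    [0.001,-0.012,0,0,0,0],
    [0.002,-0.024,0,0,0,0],
    [0.0024,-0.03,0,0,0,0],
    [0.0024,-0.03,0,0,0,0],
    [0.0024,-0.03,0,0,0,0],
    [0.0024,-0.03,0,0,0,0],
    [0.0024,-0.03,0,0,0,0],
    [0.0024,-0.03,0,0,0,0],
    [0.0024,-0.03,0,0,0,0],
    [0.0024,-0.03,0,0,0,0],
  ],
)

```text
t: 11.6
ee_pos: [0.4067, 0.0449, 0.5436]
orientation: [-180.0, 0.1, 18.5]
contact_force: [0.8, 0.2, 0.2]
gripper_width: 0.016
gripper_force: 30.0
```

Request:
carry_out(
  commands=[
    [0.0024,-0.03,0,0,0,0],
    [0.0024,-0.03,0,0,0,0],
    [0.0024,-0.03,0,0,0,0],
    [0.0024,-0.03,0,0,0,0],
    [0.0024,-0.03,0,0,0,0],
    [0.002,-0.03,0,0,0,0],
    [0.002,-0.012,0,0,0,0],
    [0.0,-0.006,0,0,0,0],
    [0,0,0,0,0,0],
  ],
)

```text
t: 12.5
ee_pos: [0.3597, 0.2364, 0.5439]
orientation: [180.0, 0.1, 18.6]
contact_force: [-0.2, 0.0, 0.1]
gripper_width: 0.0159
gripper_force: 30.0
```

Request:
carry_out(
  commands=[
    [0,0,0,0,3,0],
    [0,0,0,0,5,0],
    [0,0,0,0,5,0],
    [0,0,0,0,5,0],
    [0,0,0,0,5,0],
    [0,0,0,0,5,0],
    [0,0,0,0,5,0],
    [0,0,0,0,3,0],
    [0,0,0,0,0,0],
    [0,0,0,0,0,0],
  ],
)

```text
t: 13.5
ee_pos: [0.3605, 0.2351, 0.5444]
orientation: [179.9, -35.9, 18.4]
contact_force: [0.1, 0.2, -1.2]
gripper_width: 0.0156
gripper_force: 30.0
```

Request:
carry_out(
  commands=[
    [-0.008,0,0.011,0,0,0],
    [-0.013,0,0.018,0,0,0],
    [-0.013,0,0.018,0,0,0],
    [-0.013,0,0.018,0,0,0],
    [-0.008,0,0.011,0,0,0],
    [0,0,0,0,0,0],
    [0,0,0,0,0,0],
  ],
)

```text
t: 14.2
ee_pos: [0.3611, 0.2359, 0.4512]
orientation: [-180.0, -35.9, 18.4]
contact_force: [0.7, -0.7, -0.8]
gripper_width: 0.0162
gripper_force: 30.0
```

Run:
```python
from plant import env
from h import *
for n in("side","top"): np.savez(n+'2.npz',**env.camera(n))
o=env.get_obs();print(o['ee_pos'],o['orientation'])
T=o['ee_pos'];M=R.from_euler('xyz',o['orientation'],degrees=True).as_matrix()
t=load('top2.npz');s=load('side2.npz')
for c in(t,s): print([proj(c,T+M[:,2]*d).round(1).tolist() for d in(.222,.282,.342)])
A=cv2.resize(t['color'][150:250,200:300],None,fx=4,fy=4,interpolation=cv2.INTER_CUBIC)
B=cv2.resize(s['color'][110:210,320:420],None,fx=4,fy=4,interpolation=cv2.INTER_CUBIC)
cv2.imwrite('pics/d.png',np.hstack([A,B])[:,:,::-1])
```

```text
[0.36109086 0.23627013 0.451859  ] [-179.97919611  -36.05319142   18.45465628]
[[239.5, 221.3], [240.4, 210.1], [241.3, 200.2]]
[[367.0, 121.2], [376.2, 143.1], [385.1, 164.2]]
```

View pics/d.png

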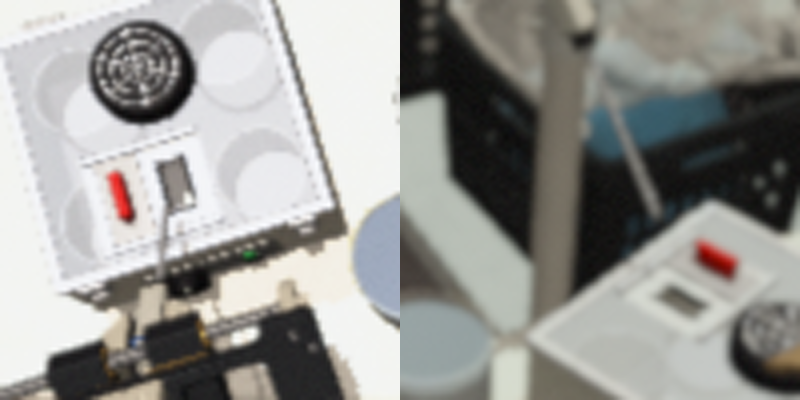

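Run:
```python
from h import *
t=load('top2.npz');s=load('side2.npz')
print(tri(t,(242.3,200),s,(384.2,163.7)), tri(t,(240.3,218.6),s,(372,133.9)))
A=cv2.resize(t['color'][180:226,222:266],None,fx=9,fy=9,interpolation=cv2.INTER_CUBIC)
B=cv2.resize(s['color'][130:176,360:402],None,fx=9,fy=9,interpolation=cv2.INTER_CUBIC)
cv2.imwrite('pics/e.png',np.hstack([A,B])[:,:,::-1])
```

```text
(array([0.55203899, 0.2967814 , 0.17833863]), np.float64(6.612705830705279e-05)) (array([0.49653966, 0.28609862, 0.23868756]), np.float64(0.001723499956460428))
```

View pics/e.png

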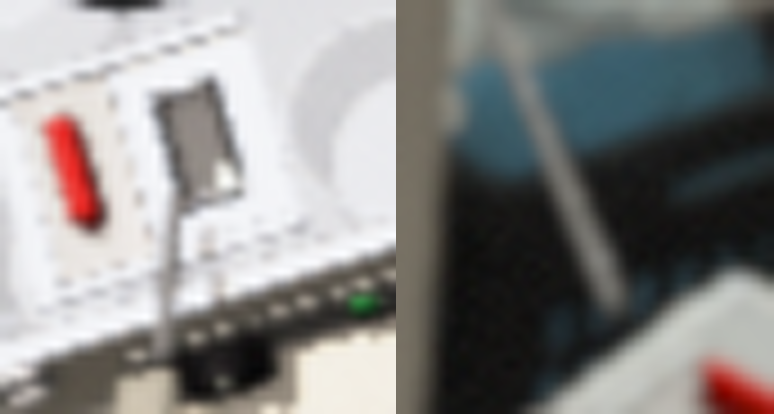

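The stem in the top crop runs (160,355)→(175,190), in line with the slot centred at (198,143); the tip in the side crop is at (617,305). Both agree with the kinematics within about 1–2 mm.

Request:
carry_out(
  commands=[
    [-0.004,0,0.006,0,0,0],
    [-0.0045,0,0.006,0,0,0],
    [-0.003,0,0.004,0,0,0],
    [0,0,0,0,0,0],
    [0,0,0,0,0,0],
    [0,0,0,0,0,0],
  ],
)

```text
t: 14.9
ee_pos: [0.3609, 0.2363, 0.4319]
orientation: [-180.0, -36.1, 18.5]
contact_force: [-0.7, -0.1, -1.3]
gripper_width: 0.0158
gripper_force: 30.0
```

Request:
carry_out(
  commands=[
    [0,0,0.005,0,0,0],
    [0,0,0.008,0,0,0],
    [0,0,0.008,0,0,0],
    [0,0,0.008,0,0,0],
    [0,0,0.008,0,0,0],
    [0,0,0.008,0,0,0],
    [0,0,0.008,0,0,0],
    [0,0,0.006,0,0,0],
    [0,0,0,0,0,0],
    [0,0,0,0,0,0],
  ],
)

```text
t: 15.9
ee_pos: [0.3879, 0.2456, 0.391]
orientation: [179.9, -35.9, 18.7]
contact_force: [0.0, 0.5, -1.2]
gripper_width: 0.0156
gripper_force: 30.0
```

Run:
```python
from plant import env
from h import *
for n in("side","top"): np.savez(n+'3.npz',**env.camera(n))
o=env.get_obs();print(o['t'],o['ee_pos'],o['orientation'],o['contact_force'])
T=o['ee_pos'];M=R.from_euler('xyz',o['orientation'],degrees=True).as_matrix()
print('tip',T+M[:,2]*.342)
t=load('top3.npz');s=load('side3.npz')
for c in(t,s): print([proj(c,T+M[:,2]*d).round(1).tolist() for d in(.222,.282,.342)])
A=cv2.resize(t['color'][170:216,222:266],None,fx=9,fy=9,interpolation=cv2.INTER_CUBIC)
B=cv2.resize(s['color'][150:196,366:408],None,fx=9,fy=9,interpolation=cv2.INTER_CUBIC)
cv2.imwrite('pics/f.png',np.hstack([A,B])[:,:,::-1])
```

```text
16.0 [0.38840425 0.24459149 0.39098352] [179.89807128 -35.90141735  18.57932335] [-0.18301212 -0.56994621 -0.51159298]
tip [0.57869223 0.30791216 0.11395468]
[[242.7, 213.6], [243.4, 203.6], [244.1, 194.7]]
[[373.4, 146.2], [382.2, 167.1], [390.7, 187.3]]
```

View pics/f.png

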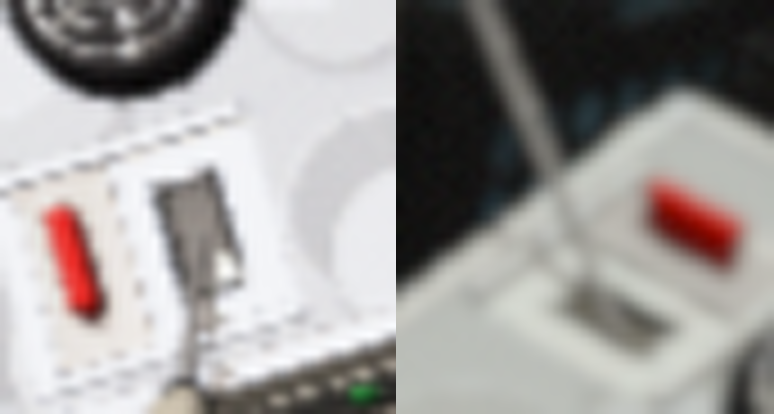

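The stem enters the slot centred in its width (top crop (205,240)) with no contact force; continuing straight in.

Request:
carry_out(
  commands=[
    [0,0,0.006,0,0,0],
    [0,0,0.009,0,0,0],
    [0,0,0.009,0,0,0],
    [0,0,0.01,0,0,0],
    [0,0,0.01,0,0,0],
    [0,0,0.01,0,0,0],
    [0,0,0.01,0,0,0],
    [0,0,0.006,0,0,0],
    [0,0,0,0,0,0],
    [0,0,0,0,0,0],
  ],
)

```text
t: 17.0
ee_pos: [0.425, 0.2555, 0.338]
orientation: [179.9, -35.8, 18.5]
contact_force: [-0.3, -0.5, -0.1]
gripper_width: 0.0157
gripper_force: 30.0
```

Run:
```python
from plant import env
from h import *
for n in("side","top"): np.savez(n+'4.npz',**env.camera(n))
o=env.get_obs();print(o['t'],o['ee_pos'],o['orientation'],o['contact_force'],o['wrist_torque'])
T=o['ee_pos'];M=R.from_euler('xyz',o['orientation'],degrees=True).as_matrix()
print('tip',T+M[:,2]*.342)
t=load('top4.npz');s=load('side4.npz')
for c in(t,s): print([proj(c,T+M[:,2]*d).round(1).tolist() for d in(.222,.264,.342)])
A=cv2.resize(t['color'][160:206,222:266],None,fx=9,fy=9,interpolation=cv2.INTER_CUBIC)
B=cv2.resize(s['color'][160:206,366:408],None,fx=9,fy=9,interpolation=cv2.INTER_CUBIC)
cv2.imwrite('pics/g.png',np.hstack([A,B])[:,:,::-1])
```

```text
17.1 [0.42481501 0.25572591 0.33830008] [179.90973457 -35.8239335   18.52451379] [ 0.2556087   0.00858117 -1.15357023] [-0.25142743  0.75592151 -0.00650824]
tip [0.61478601 0.31881147 0.06100019]
[[243.9, 202.8], [244.4, 196.6], [245.1, 186.2]]
[[382.5, 168.9], [388.5, 183.1], [399.2, 208.7]]
```

View pics/g.png

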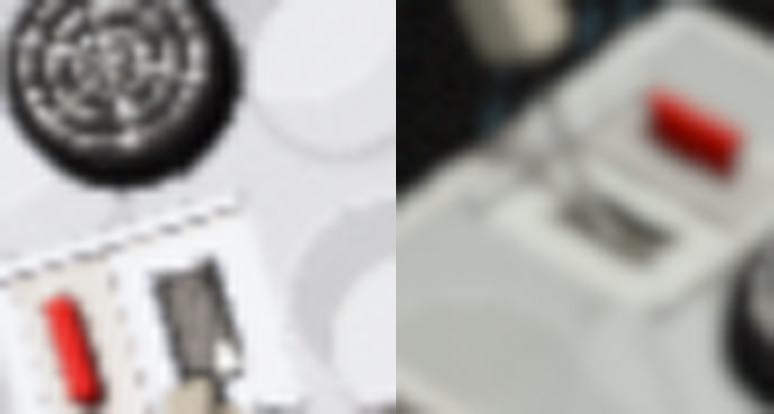

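The stem passes through the slot (side crop (580,190)→(640,245)), about centred and free, with the tip ~6 mm short; a small final correction remains.

Request:
carry_out(
  commands=[
    [0,-0.0005,0.002,0,0,0],
    [0,-0.0005,0.002,0,0,0],
    [0,-0.0005,0.0015,0,0,0],
    [0,0,0,0,0,0],
    [0,0,0,0,0,0],
    [0,0,0,0,0,0],
    [0,0,0,0,0,0],
    [0,0,0,0,0,0],
  ],
)

```text
t: 17.9
ee_pos: [0.4272, 0.2585, 0.3336]
orientation: [179.9, -35.8, 18.6]
contact_force: [-0.4, 0.5, -1.4]
gripper_width: 0.0158
gripper_force: 30.0
```

Run:
```python
from plant import env
from h import *
o=env.get_obs();print(o['t'],o['contact_force'],o['gripper_force'])
M=R.from_euler('xyz',o['orientation'],degrees=True).as_matrix();print('tip',o['ee_pos']+M[:,2]*.342)
print(env.close_job())
```

```text
17.9 [-0.43265933  0.49605039 -1.41502648] 29.99973088502884
tip [0.6171577  0.32163292 0.05624414]
the job is handed in; nothing more can be done
None
```

I slid the shutter open to its stop (34.8 mm measured at the tool, 31 needed) and handed the job in at about 18 s, holding the probe through the slot with its tip about 2 mm from the middle point by arm position and no contact force seen; the hand-in returned no verdict.

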